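# Open the carton and hold up the bead caddy

### The arm

A 6-joint arm with a two-finger parallel gripper is mounted at the origin on the work surface. World frame = base frame: x ahead of the robot, y to its left, z up, the work surface at z = 0. Lengths are in m, angles in rad, forces in N, time in s.
With the tool pointing down it reaches from about 0.35 to 0.975 m from the base axis. Payload 4.9 kg.
Tool frame: the origin (TCP) lies midway between the tips of the shut fingers; the grasp point (between the pads) lies behind it (grip_depth is the z of the grasp point in the tool frame, in m); z points along the fingers, y is the line along which they close (so a half turn about z gives the same grasp; the last joint's range is limited). The gripper opens to 85 mm and grips with 20 to 120 N. Pads are 22 mm wide; open, the fingers measure 114 mm over their backs; the gripper's body (76 mm by 85 mm) begins 54 mm behind the grasp point. The pads swing forward as they close: fully open they stand 13 mm farther back than shut.
Start: joints at [1.19, 0.053, 1.613, -0, 1.476, -0.119], TCP at [0.162, 0.604, 0.231] pointing down, gripper open.
Joint ranges: [-3.01, 3.01], [-1.01, 2.22], [0.06, 2.58], [-1.02, 4.17], [0.09, 2.62], [-3.14, 3.14]. Speed limits (rad/s): [2.57, 2.57, 3.14, 3.14, 3.14, 3.14].

### API

Orientations are given as a unit quaternion [x, y, z, w].
In Python, from workcell import * gives the robot as it stands. The module is installed in compiled form; this text tells all that it offers.
- The arm moves only by the tool play_rows, never from a script. Its argument "moves" is text: rows parted by semicolons, each of 7 numbers parted by spaces: the turn, a rotation vector about the tool's x, y, z in degrees, then the shift along the tool's x, y, z in cm, then the finger opening in cm, from 0 to 8.54. In form: wx wy wz dx dy dz fingers; .... A call has 1 to 20 rows; each row shifts and turns the commanded pose from where the row before left it, along the tool's axes as they then stand; what a row does not reach is not made up. A row lasts 1/8 s, in which the tool goes at most 62.5 mm and 10.7 degrees, less where a joint would pass 70% of its speed; a pose out of reach is approached as far as the arm can. A call with a gripper value outside its range is refused whole. The fingers move at their own pace and stop on an object; the grip force is fixed at half the most. Time passes only in rows, so rows that do not move let the fingers close. It gives the time, the measured TCP pose, the force, the opening and the grip force at its end, in the units of the state.
- sense(): the state, without advancing time (a new reading comes with each control period).
- get_image(name): name is "scene" or "side" or "wrist"; returns the picture (400x640x3 uint8, red, green, blue); there is no depth.
- calibration(name): a dict with "fx", "fy", "cx", "cy" (pixels), "R" (3x3) and "t" (3): a world point X has camera coordinates R X + t; the wrist camera has in their place "mount" (4x4, takes a point from camera to tool coordinates, whose origin is the TCP and whose axes are the flange's). Camera axes: x right, y down, z forward; pixel columns grow to the right and rows downward; lengths in m; the calibration is good to about 2 mm. A picture is of the moment at which its call begins: read the wrist's pose just before it. calibration takes no time and is no camera call.
- finish_job(): hands the job in; it is judged then, once.
The state is a dict: "time": time; "joint_pos": joint angles; "joint_vel": joint speeds; "joint_torque": joint torques, N m; "ee_pos": TCP position; "ee_rot": TCP orientation; "wrist_force": force on the tool from outside, world axes, zero at the start; "wrist_torque": the same for the moment, N m; "grip_width": opening from 0.0 (shut) to 1.0 (fully open); "grasp_force": force on a finger pad.
Only numpy, scipy, OpenCV 4.12 (cv2) and the standard library are available. Lean on these libraries where they do the work, as an engineer would, in place of code of your own. Each camera call takes 0.05 s, during which the arm holds its last target. There are 200 camera calls.

### The job

Swing both long flaps of the cardboard carton open, past upright, so that they stay open. Then take the plywood caddy of turned beads by the bar of its handle, lift it out of the carton to about a hand's breadth above the rim and hold it there steady and level, with all four beads still on it; finish while still holding it in the air. Do not tip the caddy on the way, and leave the spare wheel in the carton and everything else on the bench where it is.

Things in the scene. Friction and masses are not known exactly. Their poses are not given: they have to be found in the camera images.
- carton: brown cardboard carton fixed to the bench, outside 288 mm (x) by 200 (y) by 100 high, walls and floor 4. Origin: centre of underside, z up. Long flaps on the +y (left) and -y (right) rims leave a gap of 50 mm or more between them along the middle. Fixed end flaps hang outside, 25 mm beyond the x ends. Caddy in one half (x = -68 or +68), spare wheel in the other; nothing inside rises above the rim
- flap_left (a joint): angle of the flap on the +y rim (rad): 0 = shut, level over the carton; grows as the flap swings up and outward; 1.57 upright, 2.9 its stop. Starts ajar, 0.7 to 1.15. The stiff crease (0.025 N m) keeps it where it is left. Push it from beneath near its free edge (1 to 3 N), round the hinge: a level push on the edge can jam. Brown cardboard, 284 mm long, 75 from hinge to free edge, 4 thick
- flap_right (a joint): angle of the flap on the -y rim (rad): 0 = shut, level over the carton; grows as the flap swings up and outward; 1.57 upright, 2.9 its stop. Starts ajar, 0.7 to 1.15. The stiff crease (0.025 N m) keeps it where it is left. Push it from beneath near its free edge (1 to 3 N), round the hinge: a level push on the edge can jam. Brown cardboard, 284 mm long, 75 from hinge to free edge, 4 thick
- flap_left_hinge (a point): left flap: point on the hinge line (middle of its length), 102 mm above the bench
- flap_right_hinge (a point): right flap: point on the hinge line (middle of its length), 102 mm above the bench
- flap_left_edge (a point): left flap: middle of the free edge of the flap
- flap_right_edge (a point): right flap: middle of the free edge of the flap
- caddy: plywood caddy, 0.2 to 0.4 kg: flat tray 110 mm (x) by 116 (y), rim 20 high, standing on the carton's floor (underside 4 mm above the bench). Two posts at x = -38 and +38 carry a straight handle bar along x over the tray's middle: 90 long, 18 wide (y), from 62 to 80 above the underside. Origin: centre of the underside, z up; turned up to 0.1 rad in the carton
- caddy_bar (a point): middle of the caddy's handle bar (centre of its section, 71 mm above the caddy's underside): grip here across y
- bead0: turned dark wood bead, barrel-shaped, 31 mm across and 24 mm high, standing loose on its flat end on the caddy's tray (6 mm board); origin at the centre of its underside
- bead1: turned dark wood bead, barrel-shaped, 31 mm across and 24 mm high, standing loose on its flat end on the caddy's tray (6 mm board); origin at the centre of its underside
- bead2: turned dark wood bead, barrel-shaped, 31 mm across and 24 mm high, standing loose on its flat end on the caddy's tray (6 mm board); origin at the centre of its underside
- bead3: turned dark wood bead, barrel-shaped, 31 mm across and 24 mm high, standing loose on its flat end on the caddy's tray (6 mm board); origin at the centre of its underside
- wheel: spare sanding wheel, grey disc 100 mm across and 26 mm thick with a steel hub 36 mm across up to 34 mm, lying flat in the other half of the carton; leave it. Origin at the centre of its underside
- brush: hand brush lying on the bench on the right of the carton; leave it
- tin: closed metal tin 72 mm across, 45 mm high, on the bench just beside the carton on its +y side; leave it. Origin at the centre of its underside
- awl: awl, thin steel shaft with a round light wooden handle, 200 mm long, lying on the bench on the left of the carton; leave it
- offcut: wood offcut 100 by 55 by 40 mm on the left of the bench; leave it
- oil: amber bottle 60 mm across, 150 mm high, on the right of the bench; leave it
- bowl_blank: round light wood blank 110 mm across, 50 mm high, on the right of the bench; leave it
Mind the look-alikes: they are no part of the job. Of the things that look like the caddy, the middle-sized one is meant.

How it is judged:
By the outcome, as a careful person would: the job done as asked, in the order asked, and still so for the second after the job is handed in, while the arm keeps its last pose, push and grip.
It also fails if it takes over 67 s, if anything falls off the work surface, if the arm or the gripper's body presses on something with over 40 N, if the wrist force passes 120 N, or if a joint passes its speed limit or range.

## Working session

There is one attempt and no reset: what is moved stays moved. The work goes in short steps, Python scripts to look and compute and a tool call to move; the robot and the scene stay as the last step left them, time stands still between calls to the robot, and variables do not carry over. Pictures are saved under pics/ and viewed, at most 10 in all, crops included, and the job is handed in when it is done.

Besides the shell and the picture viewer there is one more tool, called by a JSON object that holds its "op" and its "data", one argument or row to a line. play_rows: Moves the arm, as the interface text tells. Its arguments: {"type":"object","properties":{"moves":{"type":"string"}},"required":["moves"]}

```bash
mkdir -p pics
python3 - <<'E'
from workcell import *
import cv2
s=sense();print(s)
for n in("scene","side"):
    cv2.imwrite(f"pics/{n}0.png",get_image(n)[:,:,::-1]);c=calibration(n);print(n,c)
print(calibration("wrist"))
E
```

```text
{'time': 0.0, 'joint_pos': array([ 1.18996977e+00,  5.33460571e-02,  1.61426164e+00,  3.78258010e-05,
        1.47597762e+00, -1.18962093e-01]), 'joint_vel': array([-3.54827967e-04, -4.54081724e-04, -6.31780673e-04,  2.75859679e-04,
        9.94293295e-04,  7.37267151e-05]), 'joint_torque': array([ 1.32181063e-03, -3.93706620e+01, -3.70165443e+01, -8.21990352e-05,
        7.04276143e-03, -2.83819773e-06]), 'ee_pos': array([0.16154248, 0.60313965, 0.23008903]), 'ee_rot': array([ 1.30560181e-01,  9.91439885e-01, -9.60728128e-04, -2.64635690e-04]), 'wrist_force': array([-0.57108067, -0.64424957,  0.26293136]), 'wrist_torque': array([-0.02705982, -0.02079924, -0.00936148]), 'grasp_force': 0.0, 'grip_width': 0.9985172552578918}
scene {'fx': 450.0671750894981, 'fy': 450.0671750894981, 'cx': 311.39305318567597, 'cy': 193.47186416030792, 'R': array([[-0.04452666,  0.99884463,  0.01807711],
       [ 0.74504798,  0.04525663, -0.66547378],
       [-0.66552302, -0.01616301, -0.7462023 ]]), 't': array([ 0.03312892, -0.32690363,  1.67039954])}
side {'fx': 397.39407833519897, 'fy': 397.39407833519897, 'cx': 320.79165949408525, 'cy': 200.06056313513656, 'R': array([[ 0.81153022, -0.58422045, -0.01025466],
       [-0.46263636, -0.63172198, -0.62200879],
       [ 0.35691216,  0.50952311, -0.7829431 ]]), 't': array([-0.41540204,  0.27223104,  1.08245794])}
{'fx': 286.9060085338875, 'fy': 286.9060085338875, 'cx': 322.70748207676377, 'cy': 198.93701033768002, 'mount': array([[-8.69166315e-04, -9.54480331e-01, -2.98272598e-01,
         7.51991052e-02],
       [ 9.99999359e-01, -6.13055378e-04, -9.52204326e-04,
         3.02494007e-04],
       [ 7.26002680e-04, -2.98273234e-01,  9.54480252e-01,
        -1.42564494e-01],
       [ 0.00000000e+00,  0.00000000e+00,  0.00000000e+00,
         1.00000000e+00]])}
```

View pics/scene0.png

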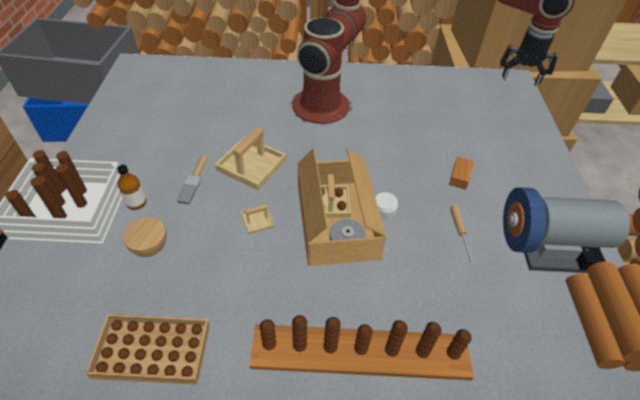

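View pics/side0.png

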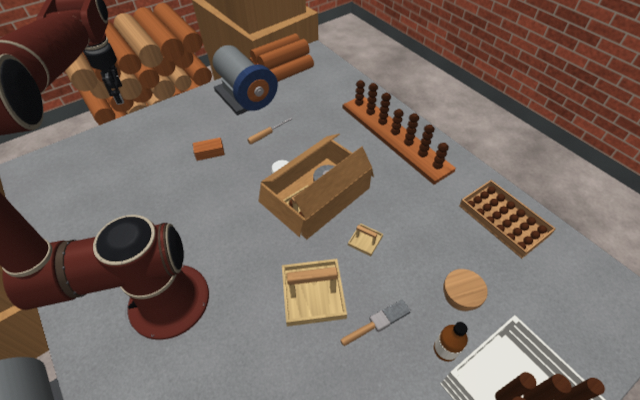

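```bash
python3 -c "
import workcell
print([x for x in dir(workcell) if x[0]!='_']); print(getattr(workcell,'grip_depth',None))"
```

```text
['MotionError', 'calibration', 'finish_job', 'get_image', 'grip_depth', 'sense']
-0.0187
```

Three caddies are visible in the scene picture: a large empty one at (250,160), a small one at (257,218), and the middle-sized one with beads inside the carton at (337,198). The last fits (middle-sized, in the carton, with beads). I'll confirm in an enlarged crop. The tin is at (386,204), close to the left wall.

Run:
```python
import cv2
a=cv2.imread("pics/scene0.png")[140:270,285:415]
b=cv2.imread("pics/side0.png")[125:245,250:380]
cv2.imwrite("pics/crop0.png",cv2.resize(a,(598,598),interpolation=cv2.INTER_CUBIC))
cv2.imwrite("pics/crop1.png",cv2.resize(b,(650,600),interpolation=cv2.INTER_CUBIC))
```

```text
(no output)
```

View pics/crop0.png

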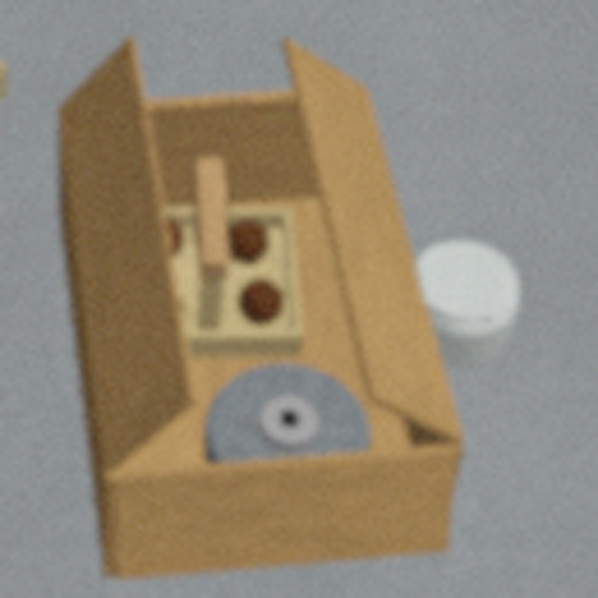

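View pics/crop1.png

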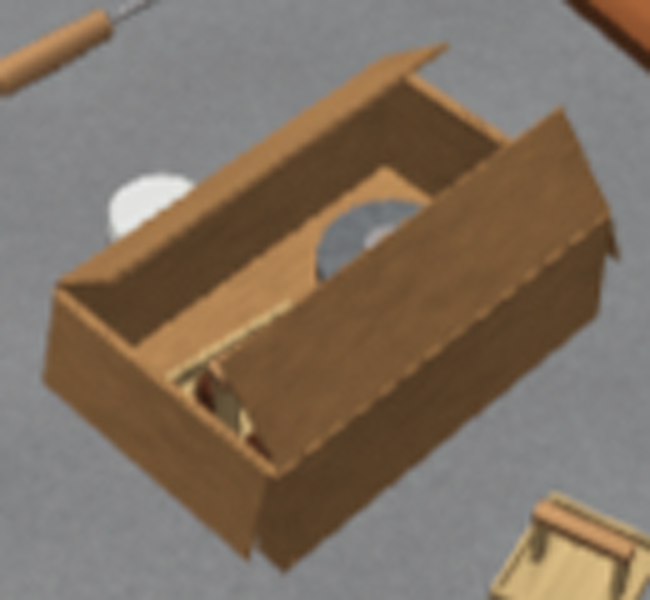

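Confirmed: the carton holds a caddy with beads and a bar (crop0 bar corners (197,158) to (228,265)). Hinge ends, flap edges and the tin are also readable. Now the positions.

```bash
cat > h.py <<'E'
import numpy as np
from workcell import *
def ray(n,u,v):
    c=calibration(n);R=c["R"];o=-R.T@c["t"]
    d=R.T@np.array([(u-c["cx"])/c["fx"],(v-c["cy"])/c["fy"],1]);return o,d
def atz(n,u,v,z):
    o,d=ray(n,u,v);return o+d*(z-o[2])/d[2]
def tri(*rs):
    A=0;b=0
    for o,d in rs:
        d=d/np.linalg.norm(d);P=np.eye(3)-np.outer(d,d);A=A+P;b=b+P@o
    return np.linalg.solve(A,b)
E
python3 - <<'E'
from h import *
np.set_printoptions(precision=3,suppress=True)
S=lambda u,v:(285+u/4.6,140+v/4.6)
D=lambda u,v:(250+u/5,125+v/5)
for k,p in dict(hRf=(108,475),hLf=(460,445),hRb=(62,105),hLb=(370,90)).items(): print(k,atz("scene",*S(*p),.102))
for p in [(197,158),(222,156),(228,265),(203,268)]: print("bar",atz("scene",*S(*p),.084))
print("tin",atz("scene",*S(468,280),.045),"wheel",atz("scene",*S(290,418),.038))
for k,p in dict(hRb=(275,472),hRf=(608,215),hLb=(60,283),hLf=(408,75)).items(): print("side",k,atz("side",*D(*p),.102))
for k,a,b in [("Rb",(130,40),(215,365)),("Rf",(190,402),(562,108)),("Lb",(287,40),(110,283)),("Lf",(375,403),(445,45))]:
    print("edge",k,tri(ray("scene",*S(*a)),ray("side",*D(*b))))
E
```

```text
hRf [ 0.698 -0.011  0.102]
hLf [0.667 0.183 0.102]
hRb [ 0.412 -0.055  0.102]
hLb [0.386 0.143 0.102]
bar [0.437 0.033 0.084]
bar [0.434 0.049 0.084]
bar [0.526 0.054 0.084]
bar [0.529 0.038 0.084]
tin [0.495 0.207 0.045] wheel [0.605 0.094 0.038]
side hRb [ 0.415 -0.06   0.102]
side hRf [ 0.694 -0.02   0.102]
side hLb [0.389 0.134 0.102]
side hLf [0.67  0.156 0.102]
edge Rb [ 0.409 -0.013  0.157]
edge Rf [0.691 0.029 0.159]
edge Lb [0.396 0.083 0.148]
edge Lf [0.676 0.129 0.147]
```

{"op": "play_rows", "data": {
  "moves": "0 0 -7.8 0 0 -1 0;0 0 -7.8 0 0 -1 0;0 0 -7.8 0 0 -1 0;0 0 0 -2.26 -4.41 0 0;0 0 0 -2.26 -4.41 0 0;0 0 0 -2.26 -4.41 0 0;0 0 0 -2.26 -4.41 0 0;0 0 0 -2.26 -4.41 0 0;0 0 0 -2.26 -4.41 0 0;0 0 0 -2.26 -4.41 0 0;0 0 0 -2.26 -4.41 0 0;0 0 0 -2.26 -4.41 0 0;0 0 0 -2.26 -4.41 0 0;0 0 0 -2.26 -4.41 0 0;0 0 0 -2.26 -4.41 0 0;0 0 0 -2.26 -4.41 0 0;0 0 0 -2.26 -4.41 0 0;0 0 0 0 0 0 0"
}}

```text
time: 2.35
ee_pos: [0.5657, 0.0367, 0.2603]
ee_rot: [-0.071, 0.997, -0.0, -0.001]
wrist_force: [-1.2, 0.2, -0.5]
grip_width: 0.004
grasp_force: 0.0
```

```bash
cat >> h.py <<'E'
from scipy.spatial.transform import Rotation as Ro
C=np.array([.541,.065]);yw=.147
def wproj(X,s):
    c=calibration("wrist");R=Ro.from_quat(s["ee_rot"]).as_matrix();M=c["mount"]
    p=M[:3,:3].T@(R.T@(np.array(X)-s["ee_pos"])-M[:3,3]);return c["fx"]*p[0]/p[2]+c["cx"],c["fy"]*p[1]/p[2]+c["cy"]
def watz(u,v,z,s):
    c=calibration("wrist");R=Ro.from_quat(s["ee_rot"]).as_matrix();M=c["mount"]
    d=R@M[:3,:3]@np.array([(u-c["cx"])/c["fx"],(v-c["cy"])/c["fy"],1]);o=R@M[:3,3]+s["ee_pos"]
    return o+d*(z-o[2])/d[2]
def loc(p):
    d=np.array(p[:2])-C;return np.array([np.cos(yw)*d[0]+np.sin(yw)*d[1],-np.sin(yw)*d[0]+np.cos(yw)*d[1]])
def where():
    s=sense();Rm=Ro.from_euler('z',yw).as_matrix().T@Ro.from_quat(s["ee_rot"]).as_matrix()
    print("t",round(s["time"],2),"local",loc(s["ee_pos"]).round(4),s["ee_pos"].round(4),"toolxyz in carton axes\n",Rm.round(3),"F",s["wrist_force"].round(1),s["joint_pos"].round(2))
    return s
E
python3 - <<'E'
from h import *
import cv2
s=where()
cv2.imwrite("pics/w1.png",get_image("wrist")[:,:,::-1])
E
```

```text
t 2.35 local [ 0.0203 -0.0317] [0.5657 0.0367 0.2603] toolxyz in carton axes
 [[-1.     0.004 -0.002]
 [ 0.004  1.    -0.   ]
 [ 0.002 -0.    -1.   ]] F [-1.2  0.2 -0.5] [-0.07 -0.1   1.71 -0.    1.53 -1.78]
```

View pics/w1.png

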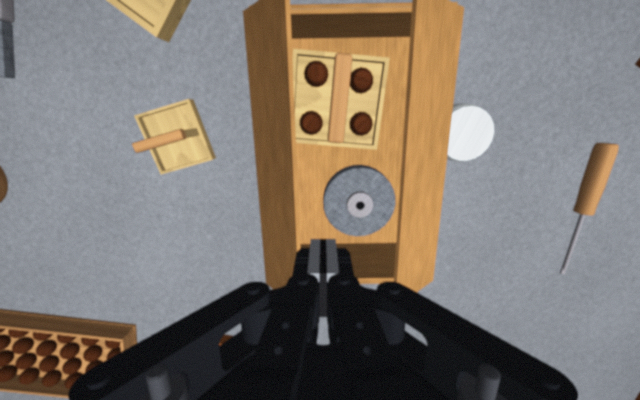

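The wrist view shows the bar from (344,54) to (339,142), all four beads, the wheel hub at (360,205), and the tin at (468,132) clear of the left flap edge. Refining the bar and carton from these.

Run:
```python
from h import *
s=sense()
for k,u,v,z in [("bar-x",344,54,.084),("bar+x",339.5,142,.084),("hub",360,205,.038),("Rhinge back",244,10,.102),("Rhinge front",266,288,.102),("Lhinge back",463,6,.102),("Lhinge front",433,288,.102),("Redge back",290,10,.158),("Redge front",296,250,.158),("Ledge back",411,10,.15),("Ledge front",396,270,.15),("tin",468,132,.045)]:
    p=watz(u,v,z,s);print(k,p.round(3),loc(p).round(3))
```

```text
bar-x [0.435 0.041 0.084] [-0.109 -0.008]
bar+x [0.522 0.05  0.084] [-0.021 -0.012]
hub [0.604 0.094 0.038] [0.067 0.019]
Rhinge back [ 0.415 -0.056  0.102] [-0.142 -0.102]
Rhinge front [ 0.705 -0.012  0.102] [ 0.151 -0.1  ]
Lhinge back [0.383 0.14  0.102] [-0.145  0.098]
Lhinge front [0.676 0.189 0.102] [0.152 0.103]
Redge back [ 0.424 -0.007  0.158] [-0.126 -0.054]
Redge front [0.62  0.02  0.158] [ 0.071 -0.056]
Ledge back [0.409 0.084 0.15 ] [-0.128  0.038]
Ledge front [0.632 0.122 0.15 ] [0.098 0.043]
tin [0.491 0.206 0.045] [-0.029  0.147]
```

{"op": "play_rows", "data": {
  "moves": "-10 0 0 0 0 0 0;-10 0 0 0 -0.8 0 0;-10 0 0 0 -0.7 0 0;0 0 0 0 0 3.8 0;0 0 0 0 0 3.8 0;0 0 0 0 0 3.8 0;0 0 0 0 0 3.8 0;0 0 0 0 0 0 0;0 0 0 0 0 0 0"
}}

```text
time: 3.52
ee_pos: [0.5562, 0.1004, 0.1269]
ee_rot: [-0.071, 0.963, 0.258, -0.018]
wrist_force: [0.5, -0.4, 0.7]
grip_width: -0.0
grasp_force: 0.0
```

```bash
cat > path.py <<'E'
# rows in the tilted tool frame for waypoints (Y outward, z, tilt deg); sg=+1 left, -1 right flap
import sys,numpy as np
def rows(wp,n,sg):
    for (Y0,z0,t0),(Y1,z1,t1),k in zip(wp,wp[1:],n):
        for i in range(k):
            f=lambda a,b,j:a+(b-a)*j/k
            dY,dz,t=(Y1-Y0)/k,(z1-z0)/k,np.radians(f(t0,t1,i))
            # shift taken in tool axes at row start
            y=dY*np.cos(t)+dz*np.sin(t); d=dY*np.sin(t)-dz*np.cos(t)
            print(f"{sg*-(t1-t0)/k:.1f} 0 0 0 {sg*y*100:.2f} {d*100:.2f} 0",end=";")
    print()
if __name__=="__main__":
    from h import *
    s=where(); 
    rows([(loc(s["ee_pos"])[1],s["ee_pos"][2],30),(.061,.145,25),(.085,.156,15),(.109,.154,5),(.125,.143,0)],[4,4,4,4],1)
E
python3 path.py
```

```text
t 3.52 local [0.0202 0.0328] [0.5562 0.1004 0.1269] toolxyz in carton axes
 [[-1.    -0.001  0.001]
 [-0.001  0.866  0.5  ]
 [-0.001  0.5   -0.866]] F [ 0.5 -0.4  0.7] [-0.19  0.07  1.84  0.5   1.44 -2.03]
1.2 0 0 0 0.84 -0.04 0;1.2 0 0 0 0.83 -0.06 0;1.2 0 0 0 0.83 -0.08 0;1.2 0 0 0 0.83 -0.09 0;2.5 0 0 0 0.66 0.00 0;2.5 0 0 0 0.66 -0.02 0;2.5 0 0 0 0.66 -0.05 0;2.5 0 0 0 0.65 -0.08 0;2.5 0 0 0 0.57 0.20 0;2.5 0 0 0 0.57 0.18 0;2.5 0 0 0 0.58 0.15 0;2.5 0 0 0 0.59 0.13 0;1.2 0 0 0 0.37 0.31 0;1.2 0 0 0 0.38 0.30 0;1.2 0 0 0 0.39 0.29 0;1.2 0 0 0 0.39 0.28 0;
```

{"op": "play_rows", "data": {
  "moves": "1.2 0 0 0 0.84 -0.04 0;1.2 0 0 0 0.83 -0.06 0;1.2 0 0 0 0.83 -0.08 0;1.2 0 0 0 0.83 -0.09 0;2.5 0 0 0 0.66 0 0;2.5 0 0 0 0.66 -0.02 0;2.5 0 0 0 0.66 -0.05 0;2.5 0 0 0 0.65 -0.08 0"
}}

```text
time: 4.53
ee_pos: [0.5481, 0.1521, 0.1553]
ee_rot: [-0.073, 0.989, 0.131, -0.01]
wrist_force: [-0.3, -0.4, -0.1]
grip_width: -0.002
grasp_force: 0.2
```

{"op": "play_rows", "data": {
  "moves": "2.5 0 0 0 0.57 0.2 0;2.5 0 0 0 0.57 0.18 0;2.5 0 0 0 0.58 0.15 0;2.5 0 0 0 0.59 0.13 0;1.2 0 0 0 0.37 0.31 0;1.2 0 0 0 0.38 0.3 0;1.2 0 0 0 0.39 0.29 0;1.2 0 0 0 0.39 0.28 0;0 0 0 0 0.5 0.2 0;0 0 0 0 0 0 0"
}}

```text
time: 5.78
ee_pos: [0.5416, 0.1963, 0.1399]
ee_rot: [-0.073, 0.997, 0.004, -0.001]
wrist_force: [-0.3, -0.3, 0.0]
grip_width: -0.005
grasp_force: 0.0
```

Run:
```python
from h import *
import cv2
where()
a=get_image("scene")[100:280,265:435,::-1]
b=get_image("side")[100:260,240:400,::-1]
cv2.imwrite("pics/c2.png",np.hstack([cv2.resize(a,(400,424)),cv2.resize(b,(400,424))]))
```

```text
t 5.78 local [0.0198 0.1298] [0.5416 0.1963 0.1399] toolxyz in carton axes
 [[-1.     0.    -0.001]
 [ 0.     1.     0.007]
 [ 0.001  0.007 -1.   ]] F [-0.3 -0.3  0. ] [ 0.22  0.01  1.81  0.01  1.32 -1.5 ]
```

View pics/c2.png

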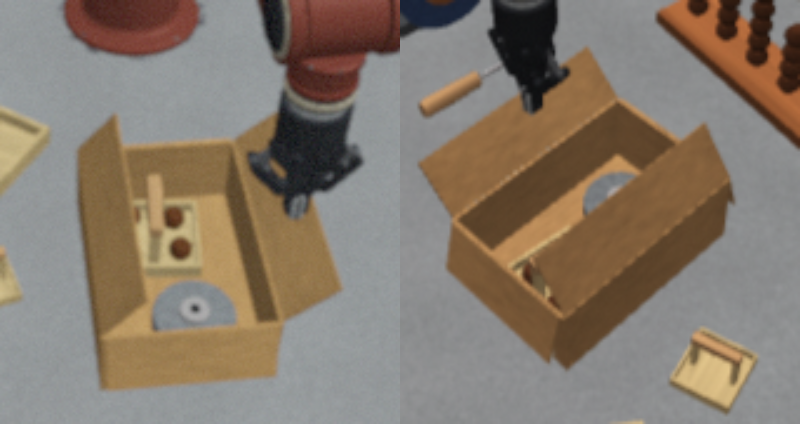

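The left flap now leans well outward past upright (free edge at about (340,290) left panel), everything else in place. On to the right flap.

{"op": "play_rows", "data": {
  "moves": "0 0 0 0 -1 -4 0;0 0 0 0 -2.1 -4 0;0 0 0 0 -2.2 -4 0;10 0 0 0 -2.2 0 0;10 0 0 0 -2.2 0 0;10 0 0 0 0 0 0;0 0 0 0 0 0 0;0 0 0 0 0 0 0"
}}

```text
time: 6.88
ee_pos: [0.5562, 0.0994, 0.2637]
ee_rot: [-0.071, 0.964, -0.254, 0.019]
wrist_force: [-0.4, -0.4, 0.9]
grip_width: -0.0
grasp_force: 0.0
```

Run:
```python
from h import *
from path import rows
s=where();y=-loc(s["ee_pos"])[1];z=s["ee_pos"][2]
rows([(y,z,30),(.040,.127,30),(.061,.145,25),(.085,.156,15),(.109,.154,5),(.125,.143,0)],[5,4,4,4,4],-1)
```

```text
t 6.88 local [0.02   0.0318] [0.5562 0.0994 0.2637] toolxyz in carton axes
 [[-1.     0.001 -0.   ]
 [ 0.001  0.87  -0.493]
 [-0.    -0.493 -0.87 ]] F [-0.4 -0.4  0.9] [ 0.29 -0.04  1.71 -0.51  1.55 -1.4 ]
0.0 0 0 0 0.12 3.08 0;0.0 0 0 0 0.12 3.08 0;0.0 0 0 0 0.12 3.08 0;0.0 0 0 0 0.12 3.08 0;0.0 0 0 0 0.12 3.08 0;-1.2 0 0 0 -0.68 -0.13 0;-1.2 0 0 0 -0.68 -0.14 0;-1.2 0 0 0 -0.67 -0.16 0;-1.2 0 0 0 -0.67 -0.17 0;-2.5 0 0 0 -0.66 0.00 0;-2.5 0 0 0 -0.66 -0.02 0;-2.5 0 0 0 -0.66 -0.05 0;-2.5 0 0 0 -0.65 -0.08 0;-2.5 0 0 0 -0.57 0.20 0;-2.5 0 0 0 -0.57 0.18 0;-2.5 0 0 0 -0.58 0.15 0;-2.5 0 0 0 -0.59 0.13 0;-1.2 0 0 0 -0.37 0.31 0;-1.2 0 0 0 -0.38 0.30 0;-1.2 0 0 0 -0.39 0.29 0;-1.2 0 0 0 -0.39 0.28 0;
```

{"op": "play_rows", "data": {
  "moves": "0 0 0 0 0.12 3.1 0;0 0 0 0 0.12 3.1 0;0 0 0 0 0.12 3.1 0;0 0 0 0 0.12 3.1 0;0 0 0 0 0.12 3 0;-1.2 0 0 0 -0.68 -0.13 0;-1.2 0 0 0 -0.68 -0.14 0;-1.2 0 0 0 -0.67 -0.16 0;-1.2 0 0 0 -0.67 -0.17 0;-2.5 0 0 0 -0.66 0 0;-2.5 0 0 0 -0.66 -0.02 0;-2.5 0 0 0 -0.66 -0.05 0;-2.5 0 0 0 -0.65 -0.08 0"
}}

```text
time: 8.5
ee_pos: [0.5733, -0.0154, 0.1564]
ee_rot: [-0.073, 0.989, -0.127, 0.01]
wrist_force: [0.6, -0.4, -0.5]
grip_width: -0.002
grasp_force: 0.2
```

{"op": "play_rows", "data": {
  "moves": "-2.5 0 0 0 -0.57 0.2 0;-2.5 0 0 0 -0.57 0.18 0;-2.5 0 0 0 -0.58 0.15 0;-2.5 0 0 0 -0.59 0.13 0;-1.2 0 0 0 -0.37 0.31 0;-1.2 0 0 0 -0.38 0.3 0;-1.2 0 0 0 -0.39 0.29 0;-1.2 0 0 0 -0.39 0.28 0;0 0 0 0 -0.5 0.2 0;0 0 0 0 0 0 0"
}}

```text
time: 9.75
ee_pos: [0.5794, -0.0599, 0.1399]
ee_rot: [-0.073, 0.997, 0.0, -0.0]
wrist_force: [-0.0, -0.3, 0.1]
grip_width: 0.002
grasp_force: 0.0
```

```bash
python3 -c "
from h import *
where()"
```

```text
t 9.75 local [ 0.0196 -0.1292] [ 0.5794 -0.0599  0.1399] toolxyz in carton axes
 [[-1.     0.001 -0.001]
 [ 0.001  1.     0.   ]
 [ 0.001  0.    -1.   ]] F [-0.  -0.3  0.1] [-0.23  0.03  1.8  -0.    1.32 -1.95]
```

{"op": "play_rows", "data": {
  "moves": "0 0 0 0 1 -3.5 0;0 0 0 0 2 -3.5 0;0 0 0 0.5 3 -3 8.5;0 0 0 0.5 3 0 8.5;0 0 0 1 2.9 0 8.5;0 0 0 0 0 0 8.5;0 0 0 0 0 0 8.5"
}}

```text
time: 10.62
ee_pos: [0.5425, 0.0549, 0.2404]
ee_rot: [-0.073, 0.997, -0.0, 0.0]
wrist_force: [0.3, -0.6, -0.3]
grip_width: 0.993
grasp_force: 0.0
```

Run:
```python
from h import *
import cv2
s=where()
b=get_image("side")[100:260,240:400,::-1]
a=get_image("wrist")[0:250,190:470,::-1]
cv2.imwrite("pics/c3.png",np.hstack([cv2.resize(a,(560,500),interpolation=cv2.INTER_CUBIC),cv2.resize(b,(240,500))]))
```

```text
t 10.62 local [ 0.     -0.0102] [0.5425 0.0549 0.2404] toolxyz in carton axes
 [[-1.     0.     0.   ]
 [ 0.     1.    -0.001]
 [-0.    -0.001 -1.   ]] F [ 0.3 -0.6 -0.3] [-0.04 -0.14  1.79 -0.    1.5  -1.75]
```

View pics/c3.png

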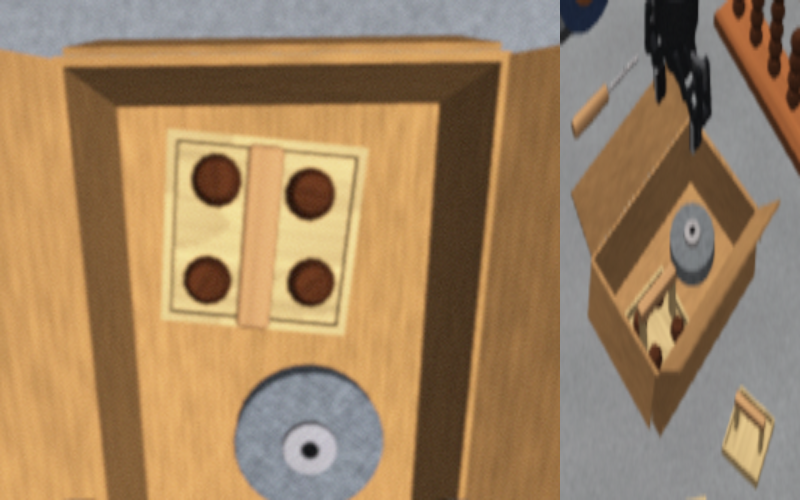

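Both flaps are open outward past upright. The bar runs from (266,146) to (254,326) in the crop, all four beads standing.

Run:
```python
from h import *
s=sense()
a=watz(190+266/2,73,.084,s);b=watz(190+254/2,163,.084,s)
print(a,b,np.linalg.norm(a-b));m=(a+b)/2
print("mid",m,loc(m),"rel yaw",np.degrees(np.arctan2(*(loc(b)-loc(a))[::-1])))
```

```text
[0.43531607 0.03865468 0.084     ] [0.52237777 0.04501726 0.084     ] 0.0872938839026832
mid [0.47884692 0.04183597 0.084     ] [-0.06487562 -0.01381057] rel yaw -4.242661068166092
```

{"op": "play_rows", "data": {
  "moves": "0 0 0 3.2 -0.2 0 6;0 0 0 3.3 -0.16 0 6;0 0 4.2 0 0 3 6;0 0 0 0 0 4 6;0 0 0 0 0 4 6;0 0 0 0 0 3 6;0 0 0 0 0 2 6;0 0 0 0 0 1.5 6;0 0 0 0 0 1 6;0 0 0 0 0 0 6;0 0 0 0 0 0 6"
}}

```text
time: 12.1
ee_pos: [0.4793, 0.0421, 0.0562]
ee_rot: [-0.037, 0.999, -0.0, 0.001]
wrist_force: [0.3, 0.6, -0.2]
grip_width: 0.704
grasp_force: 0.0
```

Run:
```python
from h import *
import cv2
s=where()
for d in(-.045,.045): 
    q=yw-np.radians(4.24);print(wproj([.4788+d*np.cos(q),.0418+d*np.sin(q),.084],s))
cv2.imwrite("pics/w4.png",get_image("wrist")[:,:,::-1])
```

```text
t 12.1 local [-0.0644 -0.0137] [0.4793 0.0421 0.0562] toolxyz in carton axes
 [[-0.997  0.074  0.002]
 [ 0.074  0.997 -0.   ]
 [-0.002 -0.    -1.   ]] F [ 0.3  0.6 -0.2] [-0.07 -0.12  2.09 -0.    1.17 -1.71]
(np.float64(322.58903250409713), np.float64(184.72161244357952))
(np.float64(322.71363650995494), np.float64(356.9734201002268))
```

View pics/w4.png

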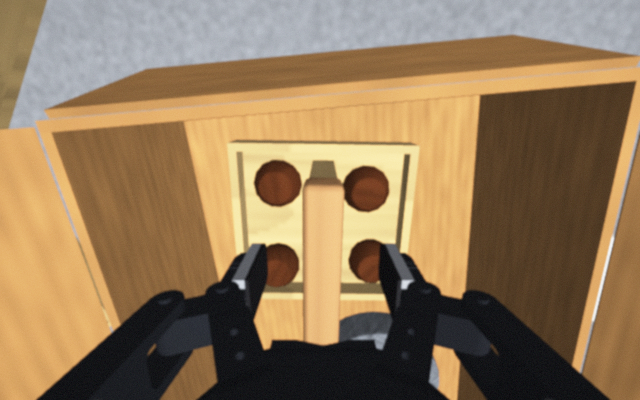

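The bar is centred between the fingers (columns 303–343, far end at row 182, predicted 185), so I close.

{"op": "play_rows", "data": {
  "moves": "0 0 0 0 0 0.2 4;0 0 0 0 0 0 2.5;0 0 0 0 0 0 1;0 0 0 0 0 0 1;0 0 0 0 0 0 1;0 0 0 0 0 0 1;0 0 0 0 0 0 1"
}}

```text
time: 13.02
ee_pos: [0.4788, 0.042, 0.0536]
ee_rot: [-0.037, 0.999, -0.0, 0.0]
wrist_force: [-0.5, -1.2, 2.7]
grip_width: 0.197
grasp_force: 59.0
```

{"op": "play_rows", "data": {
  "moves": "0 0 0 0 0 -0.1 1;0 0 0 0 0 -0.2 1;0 0 0 0 0 -0.3 1;0 0 0 0 0 -0.4 1;0 0 0 0 0 0 1;0 0 0 0 0 0 1"
}}

```text
time: 13.78
ee_pos: [0.4786, 0.0421, 0.0634]
ee_rot: [-0.037, 0.999, 0.0, 0.0]
wrist_force: [-0.2, 0.3, -3.4]
grip_width: 0.202
grasp_force: 58.4
```

```bash
python3 -c "
from h import *
s=where();print(s['wrist_torque'],s['grip_width'],s['grasp_force'])"
```

```text
t 13.78 local [-0.0651 -0.0135] [0.4786 0.0421 0.0634] toolxyz in carton axes
 [[-0.997  0.074  0.   ]
 [ 0.074  0.997 -0.   ]
 [-0.     0.    -1.   ]] F [-0.2  0.3 -3.4] [-0.07 -0.13  2.08  0.    1.19 -1.71]
[ 0.00613047  0.0085513  -0.04722822] 0.20154683135932935 58.435152769088745
```

{"op": "play_rows", "data": {
  "moves": "0 0 0 0 0 -0.3 1;0 0 0 0 0 -0.6 1;0 0 0 0 0 -0.8 1;0 0 0 0 0 -1 1;0 0 0 0 0 -1 1;0 0 0 0 0 -1 1;0 0 0 0 0 -1 1;0 0 0 0 0 -1 1;0 0 0 0 0 -1 1;0 0 0 0 0 -1 1;0 0 0 0 0 -1 1;0 0 0 0 0 -1 1;0 0 0 0 0 -1 1;0 0 0 0 0 -1 1;0 0 0 0 0 -1 1;0 0 0 0 0 -1 1;0 0 0 0 0 -1 1;0 0 0 0 0 -1 1;0 0 0 0 0 -0.6 1;0 0 0 0 0 -0.3 1"
}}

```text
time: 16.27
ee_pos: [0.4787, 0.0421, 0.2398]
ee_rot: [-0.037, 0.999, -0.0, 0.0]
wrist_force: [-0.2, 0.3, -2.8]
grip_width: 0.2
grasp_force: 58.5
```

{"op": "play_rows", "data": {
  "moves": "0 0 0 0 0 0 1;0 0 0 0 0 0 1;0 0 0 0 0 0 1;0 0 0 0 0 0 1;0 0 0 0 0 0 1;0 0 0 0 0 0 1;0 0 0 0 0 0 1;0 0 0 0 0 0 1"
}}

```text
time: 17.27
ee_pos: [0.4786, 0.0421, 0.2393]
ee_rot: [-0.037, 0.999, -0.0, 0.0]
wrist_force: [0.6, 0.4, -4.0]
grip_width: 0.201
grasp_force: 58.5
```

Run:
```python
from h import *
import cv2
s=where();print(s['wrist_torque'],s['grip_width'],s['grasp_force'])
b=get_image("side")[60:260,220:400,::-1]
w=get_image("wrist")[80:380,180:460,::-1]
c=get_image("scene")[60:270,250:430,::-1]
cv2.imwrite("pics/c5.png",np.hstack([cv2.resize(x,(266,300),interpolation=cv2.INTER_CUBIC) for x in(w,c,b)]))
```

```text
t 17.27 local [-0.0651 -0.0135] [0.4786 0.0421 0.2393] toolxyz in carton axes
 [[-0.997  0.074  0.   ]
 [ 0.074  0.997 -0.   ]
 [-0.    -0.    -1.   ]] F [ 0.6  0.4 -4. ] [-0.07 -0.31  1.93 -0.    1.52 -1.71]
[-0.03817063  0.06374283  0.06759918] 0.2010399136968479 58.46757888793945
```

View pics/c5.png

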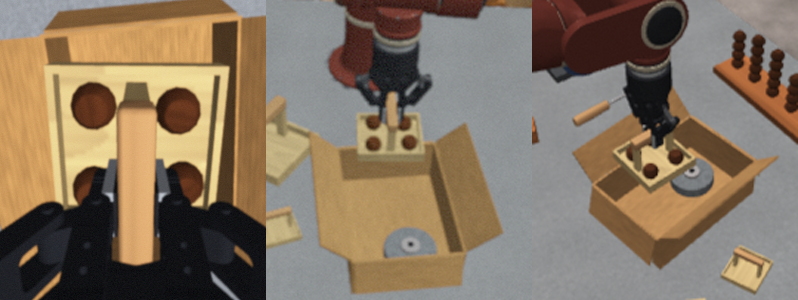

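The caddy hangs level with four beads on it. Its underside is about 9 cm above the rim, both flaps are open, and the wheel is still in the carton. Handing in.

```bash
python3 -c "
from workcell import *
print(finish_job())"
```

```text
the job is handed in; nothing more can be done
None
```

I swung both flaps open past upright and lifted the caddy out by its bar. At hand-in it was held level about 9 cm above the rim with all four beads on it, after about 17 s on the robot's clock; the hand-in gave no verdict.

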